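# Bring the square feed jar to the front of the revolving caddy and hold it there

### The job

It is feeding time: take the revolving jar caddy by the knob on its post and turn it slowly until the only square jar stands at the middle of the caddy's front, the side with the drawer, where I stand. The knob is thin hollow plastic, so pinch it gently, with no more than about 40 N, touch none of the jars, and leave the loose things round the caddy where they are. Finish while still holding the knob: keep the tray still in your grip with the square jar at the front, so that I can unscrew its lid.

Things in the scene. Friction and masses are not known exactly. Their poses are not given: they have to be found in the camera images.
- carousel: Fixed foot of the revolving caddy: a white square plastic box 200 x 200 x 40 mm with one shallow grey drawer front carrying a small steel bow handle (sticks out 18 mm); the drawer side is the caddy's FRONT and is turned away from the robot, out over the shelf's far edge (within about 20 degrees). Origin: centre of its underside on the shelf, on the axis of the turntable; its +x axis points out of the front, z up.
- turntable (a joint): Angle in rad by which the round grey tray has turned since the start (0 at the start), positive counter-clockwise seen from above; it turns endlessly either way on a light bearing (about 0.02 N m drag) and stays where it is left. The tray is 198 mm across, its floor 49 mm above the shelf, its rim 24 mm tall (top 68 mm above the shelf), with six open pockets round a central post, one jar standing loose in each, jar centres about 64 mm from the axis.
- knob: White round hollow plastic knob on top of the tray's central post, fixed to the tray and turning with it: an upright cylinder 34 mm in diameter and 44 mm tall (a few mm rounded at both ends), origin at its centre, 158 mm above the shelf, exactly on the turning axis; the post below it is 18 mm thick and nothing else on the caddy is higher than 111 mm. Thin-walled: it cracks when squeezed with more than about 40 N.
- square_jar: The square jar, the only one: amber glass, 38 x 38 mm, 62 mm tall with its square aluminium lid, about 110 g, standing loose in one pocket of the tray (it can shift a few mm there). Origin at the centre of its underside, 49 mm above the shelf; z up. At the start it is in any pocket but the front one.
- round_jar_1: Round amber glass jar with round aluminium lid, 44 mm in diameter, 62 mm tall, one of five alike, loose in a pocket of the tray; origin at the centre of its underside, z up.
- round_jar_2: Round amber glass jar with round aluminium lid, 44 mm in diameter, 62 mm tall, one of five alike, loose in a pocket of the tray; origin at the centre of its underside, z up.
- round_jar_3: Round amber glass jar with round aluminium lid, 44 mm in diameter, 62 mm tall, one of five alike, loose in a pocket of the tray; origin at the centre of its underside, z up.
- round_jar_4: Round amber glass jar with round aluminium lid, 44 mm in diameter, 62 mm tall, one of five alike, loose in a pocket of the tray; origin at the centre of its underside, z up.
- round_jar_5: Round amber glass jar with round aluminium lid, 44 mm in diameter, 62 mm tall, one of five alike, loose in a pocket of the tray; origin at the centre of its underside, z up.
- feeding_dish: Bystander: green plastic feeding dish, 68 mm across, 14 mm tall, loose on the shelf beside the caddy; origin at the centre of its underside.
- tweezers: Bystander: stainless steel tweezers lying in front of the caddy, 155 mm long, 5 mm thick; origin under the middle, x along them.
- shrimp_tube: Bystander: grey ceramic shrimp tube on a flat foot, 90 mm long, 45 mm tall, lying beside the caddy; origin at the centre of its underside, x along it.
- dropper_bottle_1: Bystander: white dropper bottle with black cap, 29 mm in diameter, 78 mm tall, beside the caddy; origin at the centre of its underside.
- dropper_bottle_2: Bystander: white dropper bottle with black cap, 29 mm in diameter, 68 mm tall, beside the caddy; origin at the centre of its underside.
Things that resemble listed ones, but are neither listed nor needed, are in the scene too. What is shaped like the round_jar_5 but red is not meant.

How it is judged:
By the outcome, as a careful person would: the job done as asked, in the order asked, and still so for the second after the job is handed in, while the arm keeps its last pose, push and grip.
It also fails if it takes over 58 s, if anything falls off the work surface, if the arm or the gripper's body presses on something with over 40 N, if the wrist force passes 120 N, or if a joint passes its speed limit or range.

### The arm

A 6-joint arm with a two-finger parallel gripper is mounted at the origin on the work surface. World frame = base frame: x ahead of the robot, y to its left, z up, the work surface at z = 0. Lengths are in mm, angles in rad, forces in N, time in s.
With the tool pointing down it reaches from about 275 to 750 mm from the base axis. Payload 10.2 kg.
Tool frame: the origin (TCP) lies where the fingers leave the gripper's body, on its centre line; the fingertips stand 73 mm ahead of it and the grasp point (between the pads) lies 54 mm ahead of it; z points along the fingers, y is the line along which they close (so a half turn about z gives the same grasp; the last joint's range is limited). The gripper opens to 85 mm and grips with 20 to 120 N. Pads are 22 mm wide; open, the fingers measure 114 mm over their backs; the gripper's body (76 mm by 85 mm) begins 54 mm behind the grasp point. The pads swing forward as they close: fully open they stand 13 mm farther back than shut.
Start: joints at [1.092, 0.313, 1.498, -0, 1.331, -0.223], TCP at [132.848, 507.92, 303.894] pointing down, gripper open.
Joint ranges: [-2.94, 2.94], [-0.97, 2.17], [0.19, 2.56], [-1.23, 4.37], [0.02, 3.11], [-2.88, 2.88]. Speed limits (rad/s): [2.39, 2.39, 3.01, 3.14, 3.14, 3.14].

### API

Orientations are given as a unit quaternion [w, x, y, z].
In Python, from rig import ctrl gives the robot as it stands.
- The arm moves only by the shell command python3 -m creep 'ROWS' [OPENING] [FORCE]. ROWS is JSON, a list that holds one entry, the list of rows, each a list of 6 numbers: the shift along the world's x, y, z in units of 25 mm (1.0 is 25 mm), then the turn, a rotation vector about the world's x, y, z in units of 5 degrees (1.0 is 5 degrees). In form: [[[x, y, z, ax, ay, az], ...]]. A call has 1 to 20 rows; each row is the pose to reach, as a shift and turn from the pose commanded when the call began; what a row does not reach only later rows make up. A row lasts 1/12 s, in which the tool goes at most 41.7 mm and 7.16 degrees, less where a joint would pass 70% of its speed; a pose out of reach is approached as far as the arm can. A call with a gripper value outside its range is refused whole. OPENING is the finger opening in mm, from 0 to 85.4, set as the call begins (- or left out, the last holds). The fingers move at their own pace and stop on an object; FORCE is the grip in N (left out, the last holds). Time passes only in rows, so rows that repeat a pose let the fingers close. It gives the time, the measured TCP pose, the force, the opening and the grip force at its end, in the units of the state.
- ctrl.sense(): the state, without advancing time (a new reading comes with each control period).
- ctrl.capture(name): name is "side" or "top" or "wrist"; returns a dict with "image" (384x512x3 uint8, red, green, blue), "fx", "fy", "cx", "cy" (pixels), "k1" (the pictures are not rectified: a ray, as slopes to the right and down, at radius r is drawn at 1 + k1 r^2 times it, then the intrinsics apply), "R" (3x3) and "t" (3): a world point X has camera coordinates R X + t. Camera axes: x right, y down, z forward; pixel columns grow to the right and rows downward; lengths in mm; the calibration is good to about 2 mm. A picture is of the moment at which its call begins. There is no depth.
- ctrl.finish_job(): hands the job in; it is judged then, once.
The state is a dict: "time_s": time; "joints": joint angles; "dq": joint speeds; "tau": joint torques, N m; "eef_pos": TCP position; "ee_rot": TCP orientation; "force": force on the tool from outside, world axes, zero at the start; "wrist_torque": the same for the moment, N m; "grip_width": opening from 0.0 (shut) to 1.0 (fully open); "grip_force": force on a finger pad.
Only numpy, scipy, OpenCV 4.12 (cv2) and the standard library are available. Lean on these libraries where they do the work, as an engineer would, in place of code of your own. Each camera call takes 0.05 s, during which the arm holds its last target. There are 200 camera calls.

## Working session

There is one attempt and no reset: what is moved stays moved. The work goes in short steps, Python scripts to look and compute and a shell command to move; the robot and the scene stay as the last step left them, time stands still between calls to the robot, and variables do not carry over. Pictures are saved under pics/ and viewed, at most 10 in all, crops included, and the job is handed in when it is done.

```bash
mkdir -p pics; cat > h.py <<'E'
import numpy as np, cv2
from rig import ctrl
def cap(n,save=None):
    c=ctrl.capture(n); c['R']=np.array(c['R']);c['t']=np.array(c['t']).ravel()
    if save: cv2.imwrite(f'pics/{save}.png',c['image'][:,:,::-1])
    np.save(f'{n}.npy',c,allow_pickle=True); return c
def load(n): return np.load(f'{n}.npy',allow_pickle=True).item()
def ray(c,u,v):
    K=np.array([[c['fx'],0,c['cx']],[0,c['fy'],c['cy']],[0,0,1.]])
    p=cv2.undistortPoints(np.array([[[u,v]]],float),K,np.array([c['k1'],0,0,0.]))[0,0]
    d=c['R'].T@np.array([p[0],p[1],1]); return -c['R'].T@c['t'], d/np.linalg.norm(d)
def plane(c,u,v,z):
    o,d=ray(c,u,v); return (o+d*(z-o[2])/d[2])[:2]
def proj(c,X):
    K=np.array([[c['fx'],0,c['cx']],[0,c['fy'],c['cy']],[0,0,1.]])
    return cv2.projectPoints(np.array(X,float).reshape(-1,1,3),cv2.Rodrigues(c['R'])[0],c['t'],K,np.array([c['k1'],0,0,0.]))[0][:,0]
E
python3 - <<'E'
from h import *
a=[cap(n) for n in('top','side')]
for c in a: print(-c['R'].T@c['t'],c['R'][2],c['fx'],c['k1'])
cv2.imwrite('pics/top.png',cv2.resize(a[0]['image'][:,:,::-1],(800,600),interpolation=cv2.INTER_CUBIC))
cv2.imwrite('pics/side.png',cv2.resize(a[1]['image'][:,:,::-1],(800,600),interpolation=cv2.INTER_CUBIC))
s=ctrl.sense();print(s)
E
```

```text
[ 484.60980832   91.15519206 1083.69820299] [ 0.09067831  0.00173673 -0.99587872] 366.03472288423194 -0.04639339429378274
[201.75070143 449.6154947  782.0589264 ] [ 0.4528176  -0.42883974 -0.7816986 ] 432.3615249539952 -0.09067118009063166
{'time_s': 0.1, 'joints': array([ 1.09159966e+00,  3.13372703e-01,  1.49834640e+00, -6.05867945e-06,
        1.33100360e+00, -2.23415396e-01]), 'dq': array([-1.62817541e-03,  5.73668512e-04, -1.22765864e-03,  5.42625684e-04,
        6.24808214e-05,  4.33627237e-04]), 'tau': array([ 2.87229508e-03, -4.12898898e+01, -2.60141534e+01, -1.72762007e-04,
        3.03978341e-03, -1.22646929e-05]), 'eef_pos': array([132.77732397, 507.78134168, 303.40871812]), 'ee_rot': array([-1.91675759e-04,  1.27541556e-01,  9.91833067e-01, -5.31526557e-04]), 'force': array([ 0.00326648,  0.10869864, -0.70325889]), 'wrist_torque': array([ 0.00479473,  0.05208695, -0.03095509]), 'grip_force': 0.0, 'grip_width': 0.9998362877725884}
```

View pics/top.png

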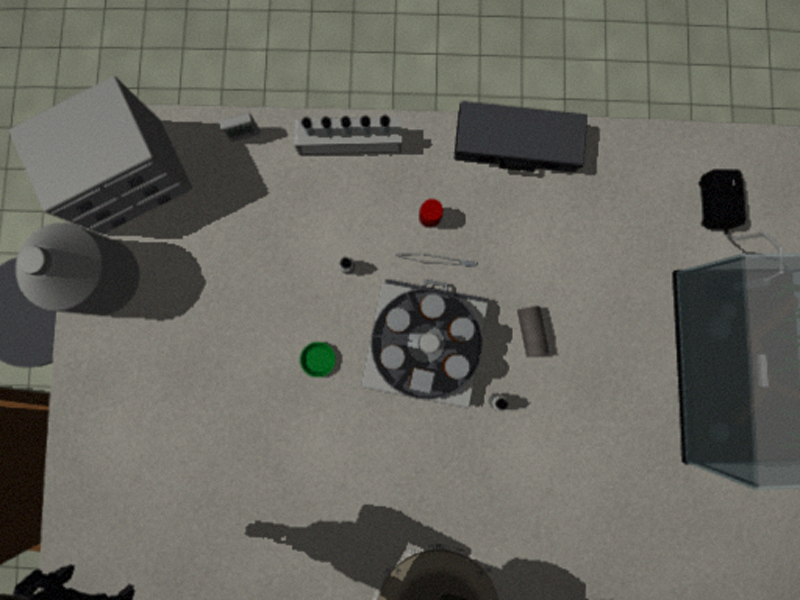

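View pics/side.png

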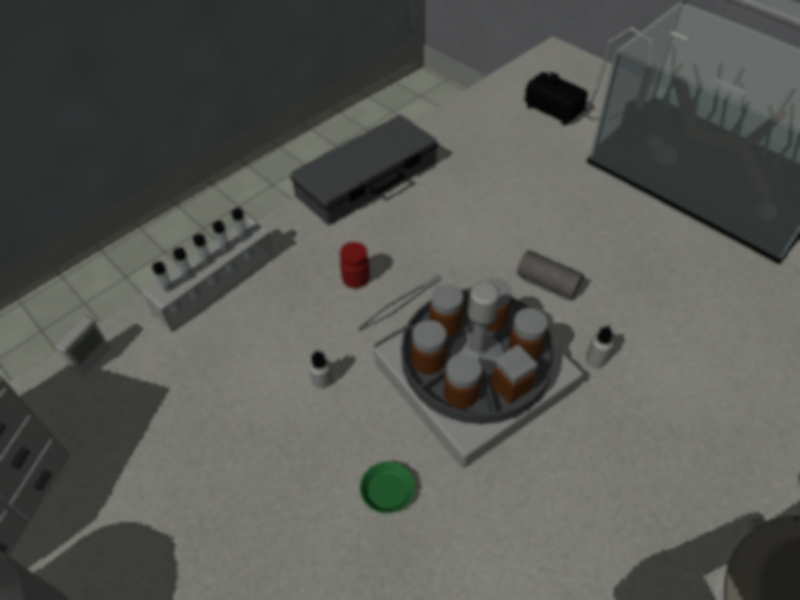

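The top view has +x up. The caddy is at about (428,343), with its drawer and handle at the top (435,287). The square lid is at (422,380), on the robot side, and every other lid is round. The red jar at (431,212) is a decoy. I'll take an enlarged crop to confirm the square lid and place the edges.

```bash
python3 - <<'E'
from h import *
c=load('top');im=c['image'][170:270,222:322,::-1]
cv2.imwrite('pics/crop.png',cv2.resize(cv2.convertScaleAbs(im,alpha=1.3),(600,600),interpolation=cv2.INTER_CUBIC))
s=load('side');im=s['image'][170:300,230:390,::-1]
cv2.imwrite('pics/crop2.png',cv2.resize(cv2.convertScaleAbs(im,alpha=1.3),(720,585),interpolation=cv2.INTER_CUBIC))
E
```

```text
(no output)
```

View pics/crop.png

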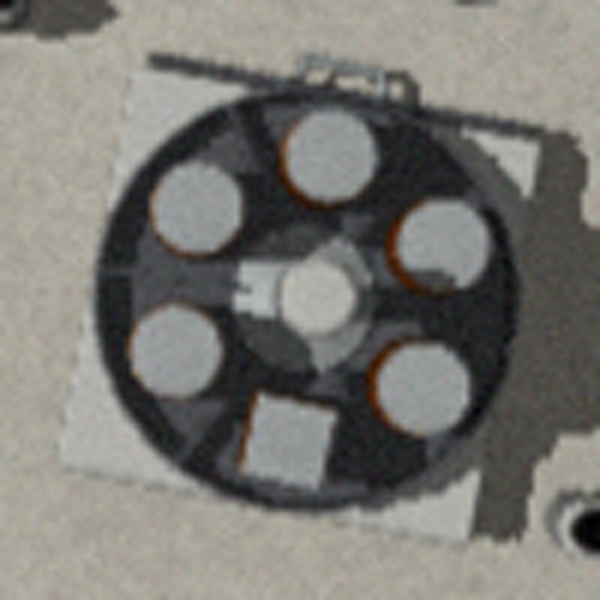

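View pics/crop2.png

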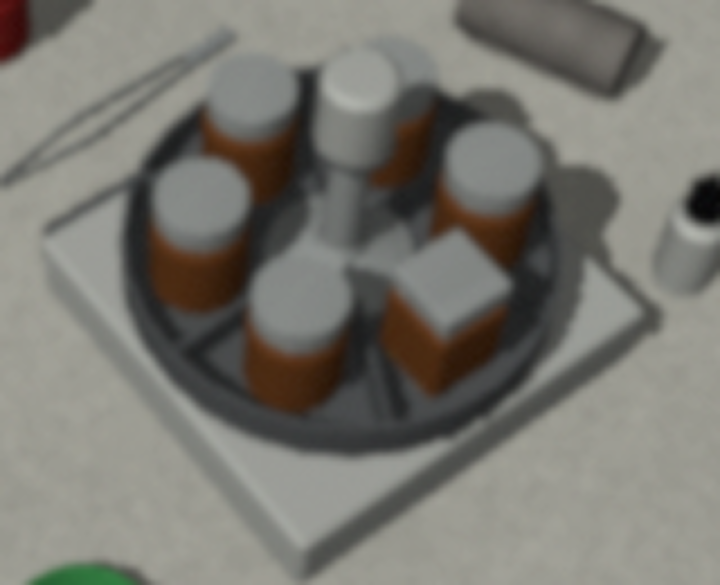

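The crop confirms it: the lid at crop (290,440) is square, and the other five are round. The side view agrees. The drawer edge runs from crop (150,60) to (550,130). Next I'll compute positions and the required turn.

```bash
python3 - <<'E'
from h import *
c=load('top');s=load('side')
N=lambda x,y:(222+(x+.5)/6-.5,170+(y+.5)/6-.5)
P=lambda x,y,z:plane(c,*N(x,y),z)
k=P(318,297,180);print('knob top',k)
# side knob top: crop2 (358,82) ; crop scale 4.5
S=lambda x,y:(230+(x+.5)/4.5-.5,170+(y+.5)/4.5-.5)
print('knob side',plane(s,*S(358,82),180), 'sq side',plane(s,*S(453,282),111))
bl,br,fl,fr=P(60,467,40),P(470,541,40),P(135,68,40),P(541,138,40)
print('corners',bl,br,fl,fr,'ctr',(bl+br+fl+fr)/4)
ang=lambda v:np.degrees(np.arctan2(v[1],v[0]))
print('front', [round(ang(v),1) for v in(fl-bl,fr-br)],[round(ang([-(a-b)[1]*-1,(a-b)[0]*-1]),1) for a,b in((bl,br),(fl,fr))], [np.linalg.norm(v) for v in(fl-bl,fr-br,fl-fr,bl-br)])
h=P(358,70,40);print('edge drawer dir',ang(P(150,60,40)-P(550,130,40)))
J=[P(x,y,111) for x,y in((330,157),(440,245),(420,388),(288,440),(176,350),(197,208))]
m=np.mean(J,0);print('jar mean',m)
for cc in(k,m):print([(round(ang(j-cc),1),round(np.linalg.norm(j-cc),1)) for j in J])
# square edges via mask corners
q=[P(x,y,111) for x,y in((257,393),(336,405),(321,489),(242,474))]
print('sq ctr',np.mean(q,0),[round(ang(q[i]-q[(i+1)%4]),1) for i in range(4)])
E
```

```text
knob top [492.11537904  38.96308961]
knob side [488.6955327   41.75192956] sq side [424.10723303  48.13371124]
corners [409.87216867 150.32531147] [380.95075218 -43.44818726] [599.79727822 121.00920711] [571.96073023 -73.72709982] ctr [490.64523232  38.53980788]
front [np.float64(-8.8), np.float64(-9.0)] [np.float64(-8.5), np.float64(-8.1)] [np.float64(192.17435107481464), np.float64(193.39499543403812), np.float64(196.71579154052938), np.float64(195.91992533867148)]
edge drawer dir 81.71850764492363
jar mean [492.28113503  39.1442577 ]
[(np.float64(-7.1), np.float64(63.2)), (np.float64(-66.4), np.float64(62.7)), (np.float64(-127.4), np.float64(62.8)), (np.float64(173.0), np.float64(62.9)), (np.float64(112.9), np.float64(63.0)), (np.float64(52.9), np.float64(63.4))]
[(np.float64(-7.3), np.float64(63.0)), (np.float64(-66.6), np.float64(62.8)), (np.float64(-127.4), np.float64(63.0)), (np.float64(173.2), np.float64(63.1)), (np.float64(113.1), np.float64(62.9)), (np.float64(52.9), np.float64(63.2))]
sq ctr [429.59807181  46.14806945] [np.float64(83.1), np.float64(-8.8), np.float64(-99.0), np.float64(171.0)]
```

Summary of the measurements:

| Quantity | Value |
|---|---|
| Knob | about (491.5, 39.3) |
| Front direction | about -8.5° |
| Square jar's pocket direction | about 173.1° |
| Turn needed | about -181.6° |

The last joint can cover that in one grasp from the present yaw (q6 goes from about -71° to +111°). I'll move above the knob first.

```bash
python3 -m creep '[[[1,-1.3,0,0,0,0],[2,-2.6,0,0,0,0],[3,-3.9,0,0,0,0],[4,-5.2,0,0,0,0],[5,-6.5,0,0,0,0],[6,-7.8,0,0,0,0],[7,-9.1,0,0,0,0],[8,-10.4,0,0,0,0],[9,-11.7,0,0,0,0],[10,-13,0,0,0,0],[11,-14.3,0,0,0,0],[12,-15.6,0,0,0,0],[13,-16.9,0,0,0,0],[13.7,-17.9,0,0,0,0],[14.1,-18.5,0,0,0,0],[14.34,-18.74,0,0,0,0],[14.34,-18.74,0,0,0,0],[14.34,-18.74,0,0,0,0],[14.34,-18.74,0,0,0,0],[14.34,-18.74,0,0,0,0]]]' 85 20
python3 - <<'E'
from h import *
c=cap('wrist');print(-c['R'].T@c['t'],c['R'][2]); cv2.imwrite('pics/wrist.png',c['image'][:,:,::-1])
print(ctrl.sense())
E
```

```text
time_s: 1.77
eef_pos: [490.8, 40.5, 304.1]
ee_rot: [0.0, 0.127, 0.992, 0.0]
force: [0.8, 0.6, -0.0]
grip_width: 0.991
grip_force: 0.0
[415.72952094  60.38210823 372.99779647] [ 0.2945451  -0.07643658 -0.95257579]
{'time_s': 1.8167, 'joints': array([-1.56297427e-01,  2.41070027e-01,  1.59194279e+00,  3.91978481e-05,
        1.30836651e+00, -1.47282028e+00]), 'dq': array([-0.00453859,  0.00245054, -0.00193347, -0.00164653,  0.0007922 ,
       -0.00242198]), 'tau': array([-9.44657950e-02, -3.74614549e+01, -2.57430232e+01, -9.45458378e-04,
       -3.99806549e-04,  6.02147542e-03]), 'eef_pos': array([490.89598049,  40.38542602, 304.10075884]), 'ee_rot': array([1.07166208e-04, 1.26799554e-01, 9.91928355e-01, 1.58105716e-05]), 'force': array([ 0.72927515, -0.36454868, -0.05583125]), 'wrist_torque': array([ 0.02156621, -0.0018884 ,  0.03185144]), 'grip_force': 0.0, 'grip_width': 0.9957946010644698}
```

View pics/wrist.png

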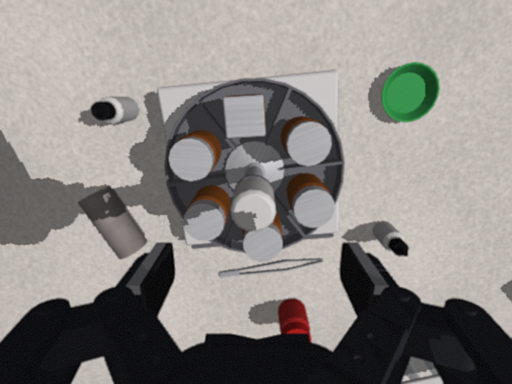

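The wrist view shows the knob top at (253,210) between the fingers, the square lid at (244,116), and round lids elsewhere. I'll cross-check the axis and the angles from this view.

```bash
python3 - <<'E'
from h import *
c=load('wrist')
print('knob',plane(c,253,210,180))
J=np.array([plane(c,u,v,111) for u,v in((244,116),(308,143),(314,207),(262,242),(204,221),(192,158))])
m=J.mean(0);print(m,np.round(np.degrees(np.arctan2(*(J-m).T[::-1])),1))
a,b=plane(c,160,88,40),plane(c,336,71,40);d=b-a
print(a,b,np.linalg.norm(d),'front',np.degrees(np.arctan2(d[1],d[0]))-90)
E
```

```text
knob [489.6323473   38.35282723]
[490.0182791   38.38358526] [ 173.3  113.3   53.1   -7.3  -66.6 -127.8]
[379.51326119 -39.04952859] [410.92766365 149.48314704] 191.1319817847037 front -9.460042378918345
```

The views agree: knob at about (490.5, 38.9), jar at 173.2°. I'll descend 92 mm with the gripper open, then close gently.

```bash
python3 -m creep '[[[0,-0.02,-0.4,0,0,0],[-0.02,-0.03,-0.9,0,0,0],[-0.02,-0.03,-1.4,0,0,0],[-0.02,-0.03,-1.9,0,0,0],[-0.02,-0.03,-2.4,0,0,0],[-0.02,-0.03,-2.8,0,0,0],[-0.02,-0.03,-3.2,0,0,0],[-0.02,-0.03,-3.5,0,0,0],[-0.02,-0.03,-3.68,0,0,0],[-0.02,-0.03,-3.68,0,0,0],[-0.02,-0.03,-3.68,0,0,0],[-0.02,-0.03,-3.68,0,0,0]]]'
python3 -m creep '[[[0,0,0,0,0,0],[0,0,0,0,0,0],[0,0,0,0,0,0],[0,0,0,0,0,0],[0,0,0,0,0,0],[0,0,0,0,0,0]]]' 44 20
python3 -m creep '[[[0,0,0,0,0,0],[0,0,0,0,0,0],[0,0,0,0,0,0],[0,0,0,0,0,0],[0,0,0,0,0,0],[0,0,0,0,0,0],[0,0,0,0,0,0],[0,0,0,0,0,0]]]' 28 22
```

```text
time_s: 2.82
eef_pos: [491.1, 38.6, 212.4]
ee_rot: [0.001, 0.128, 0.992, -0.0]
force: [-0.4, -0.6, -0.3]
grip_width: 0.995
grip_force: 0.0
time_s: 3.32
eef_pos: [490.9, 38.7, 211.9]
ee_rot: [0.0, 0.128, 0.992, 0.0]
force: [1.0, 0.1, 0.0]
grip_width: 0.517
grip_force: 0.0
time_s: 3.98
eef_pos: [490.7, 37.7, 212.2]
ee_rot: [-0.0, 0.127, 0.992, -0.001]
force: [-3.6, -7.4, 3.6]
grip_width: 0.394
grip_force: 22.5
```

The grip is good: 33.6 mm opening at 22.5 N. The side force shows I'm about 1 mm off in y, so I'll relax that and turn slowly, about 18°/s, in stages.

```bash
python3 -m creep '[[[-0.01,-0.02,0,0,0,0],[-0.02,-0.04,0,0,0,0],[-0.02,-0.04,0,0,0,-0.1],[-0.02,-0.04,0,0,0,-0.2],[-0.02,-0.04,0,0,0,-0.4],[-0.02,-0.04,0,0,0,-0.7],[-0.02,-0.04,0,0,0,-1],[-0.02,-0.04,0,0,0,-1.3],[-0.02,-0.04,0,0,0,-1.6],[-0.02,-0.04,0,0,0,-1.9],[-0.02,-0.04,0,0,0,-2.2],[-0.02,-0.04,0,0,0,-2.5],[-0.02,-0.04,0,0,0,-2.8],[-0.02,-0.04,0,0,0,-3.1],[-0.02,-0.04,0,0,0,-3.4],[-0.02,-0.04,0,0,0,-3.7],[-0.02,-0.04,0,0,0,-4],[-0.02,-0.04,0,0,0,-4.3],[-0.02,-0.04,0,0,0,-4.6],[-0.02,-0.04,0,0,0,-4.9]]]'
python3 -c "
from h import *
cap('top');s=ctrl.sense();print(s['force'],s['wrist_torque'],s['joints'][5])
im=load('top')['image'][170:270,222:322,::-1];cv2.imwrite('pics/c3.png',cv2.resize(cv2.convertScaleAbs(im,alpha=1.3),(600,600)))"
```

```text
time_s: 5.65
eef_pos: [490.7, 37.9, 212.2]
ee_rot: [0.001, 0.336, 0.942, 0.0]
force: [1.6, -0.1, 3.9]
grip_width: 0.389
grip_force: 22.3
[1.71522212 0.04488029 4.40723783] [-0.15265829 -0.08423666  0.03523213] -1.0456723228407252
```

View pics/c3.png

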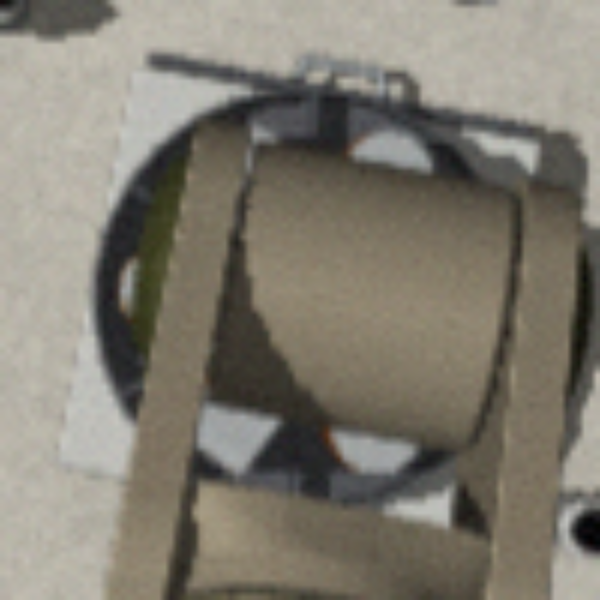

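The arm hides most of the caddy now, but the visible lids at crop (235,440) and (390,150) have moved with the grip. Forces are low, so I'll continue clockwise.

```bash
python3 -m creep '[[[0,0,0,0,0,-0.3],[0,0,0,0,0,-0.6],[0,0,0,0,0,-0.9],[0,0,0,0,0,-1.2],[0,0,0,0,0,-1.5],[0,0,0,0,0,-1.8],[0,0,0,0,0,-2.1],[0,0,0,0,0,-2.4],[0,0,0,0,0,-2.7],[0,0,0,0,0,-3],[0,0,0,0,0,-3.3],[0,0,0,0,0,-3.6],[0,0,0,0,0,-3.9],[0,0,0,0,0,-4.2],[0,0,0,0,0,-4.5],[0,0,0,0,0,-4.8],[0,0,0,0,0,-5.1],[0,0,0,0,0,-5.4],[0,0,0,0,0,-5.7],[0,0,0,0,0,-6]]]'
python3 -m creep '[[[0,0,0,0,0,-0.3],[0,0,0,0,0,-0.6],[0,0,0,0,0,-0.9],[0,0,0,0,0,-1.2],[0,0,0,0,0,-1.5],[0,0,0,0,0,-1.8],[0,0,0,0,0,-2.1],[0,0,0,0,0,-2.4],[0,0,0,0,0,-2.7],[0,0,0,0,0,-3],[0,0,0,0,0,-3.3],[0,0,0,0,0,-3.6],[0,0,0,0,0,-3.9],[0,0,0,0,0,-4.2],[0,0,0,0,0,-4.5],[0,0,0,0,0,-4.8],[0,0,0,0,0,-5.1],[0,0,0,0,0,-5.4],[0,0,0,0,0,-5.7],[0,0,0,0,0,-6]]]'
```

```text
time_s: 7.37
eef_pos: [491.0, 38.1, 212.2]
ee_rot: [0.001, 0.568, 0.823, 0.001]
force: [5.4, 1.7, 4.0]
grip_width: 0.391
grip_force: 22.4
time_s: 9.03
eef_pos: [491.3, 38.1, 212.2]
ee_rot: [0.001, 0.762, 0.648, 0.002]
force: [8.8, 3.5, 1.5]
grip_width: 0.391
grip_force: 22.5
```

Side force is building to about 9 N in +x, so I'll ease the position toward the axis while continuing.

```bash
python3 -m creep '[[[0.01,0,0,0,0,-0.3],[0.02,0.01,0,0,0,-0.6],[0.03,0.01,0,0,0,-0.9],[0.03,0.01,0,0,0,-1.2],[0.03,0.01,0,0,0,-1.5],[0.03,0.01,0,0,0,-1.8],[0.03,0.01,0,0,0,-2.1],[0.03,0.01,0,0,0,-2.4],[0.03,0.01,0,0,0,-2.7],[0.03,0.01,0,0,0,-3],[0.03,0.01,0,0,0,-3.3],[0.03,0.01,0,0,0,-3.6],[0.03,0.01,0,0,0,-3.9],[0.03,0.01,0,0,0,-4.2],[0.03,0.01,0,0,0,-4.5],[0.03,0.01,0,0,0,-4.8],[0.03,0.01,0,0,0,-5.1],[0.03,0.01,0,0,0,-5.4],[0.03,0.01,0,0,0,-5.7],[0.03,0.01,0,0,0,-6]]]'
python3 -m creep '[[[0,0,0,0,0,-0.3],[0,0,0,0,0,-0.6],[0,0,0,0,0,-0.9],[0,0,0,0,0,-1.2],[0,0,0,0,0,-1.5],[0,0,0,0,0,-1.8],[0,0,0,0,0,-2.1],[0,0,0,0,0,-2.4],[0,0,0,0,0,-2.7],[0,0,0,0,0,-3],[0,0,0,0,0,-3.3],[0,0,0,0,0,-3.6],[0,0,0,0,0,-3.9],[0,0,0,0,0,-4.2],[0,0,0,0,0,-4.5],[0,0,0,0,0,-4.8],[0,0,0,0,0,-5.1],[0,0,0,0,0,-5.4],[0,0,0,0,0,-5.7],[0,0,0,0,0,-6]]]'
```

```text
time_s: 10.7
eef_pos: [491.8, 38.0, 212.2]
ee_rot: [0.0, 0.904, 0.429, 0.001]
force: [5.3, -0.3, 2.6]
grip_width: 0.388
grip_force: 22.3
time_s: 12.37
eef_pos: [492.1, 37.7, 212.2]
ee_rot: [0.0, 0.984, 0.18, 0.002]
force: [6.4, -2.9, 0.5]
grip_width: 0.388
grip_force: 22.2
```

```bash
python3 -m creep '[[[0.01,-0.01,0,0,0,-0.3],[0.02,-0.01,0,0,0,-0.6],[0.02,-0.01,0,0,0,-0.9],[0.02,-0.01,0,0,0,-1.2],[0.02,-0.01,0,0,0,-1.5],[0.02,-0.01,0,0,0,-1.8],[0.02,-0.01,0,0,0,-2.1],[0.02,-0.01,0,0,0,-2.4],[0.02,-0.01,0,0,0,-2.7],[0.02,-0.01,0,0,0,-3],[0.02,-0.01,0,0,0,-3.3],[0.02,-0.01,0,0,0,-3.6],[0.02,-0.01,0,0,0,-3.9],[0.02,-0.01,0,0,0,-4.2],[0.02,-0.01,0,0,0,-4.5],[0.02,-0.01,0,0,0,-4.8],[0.02,-0.01,0,0,0,-5.1],[0.02,-0.01,0,0,0,-5.4],[0.02,-0.01,0,0,0,-5.7],[0.02,-0.01,0,0,0,-6]]]'
python3 -m creep '[[[0,0,0,0,0,-0.3],[0,0,0,0,0,-0.6],[0,0,0,0,0,-0.9],[0,0,0,0,0,-1.1],[0,0,0,0,0,-1.25],[0,0,0,0,0,-1.35],[0,0,0,0,0,-1.4],[0,0,0,0,0,-1.4],[0,0,0,0,0,-1.4],[0,0,0,0,0,-1.4],[0,0,0,0,0,-1.4],[0,0,0,0,0,-1.4]]]'
python3 - <<'E'
from h import *
c=cap('wrist');cv2.imwrite('pics/w2.png',cv2.resize(c['image'][:,:,::-1],(800,600)))
t=cap('top')
s=ctrl.sense();print(s['force'],s['wrist_torque'],s['joints'],s['ee_rot'])
E
```

```text
time_s: 14.03
eef_pos: [492.2, 37.3, 212.2]
ee_rot: [0.0, 0.997, -0.081, 0.001]
force: [3.9, -3.7, 3.0]
grip_width: 0.393
grip_force: 22.3
time_s: 15.03
eef_pos: [492.2, 37.2, 212.2]
ee_rot: [0.0, 0.99, -0.141, 0.001]
force: [2.2, -4.9, 3.2]
grip_width: 0.385
grip_force: 22.3
[ 1.49048603 -5.02045547  2.84830457] [-0.56109039 -0.51167463 -0.00814857] [-1.62206844e-01  3.39502101e-01  1.71759409e+00 -5.52060094e-04
  1.08229237e+00  1.69131490e+00] [ 2.66803680e-04  9.90042495e-01 -1.40764283e-01  1.09672624e-03]
```

View pics/w2.png

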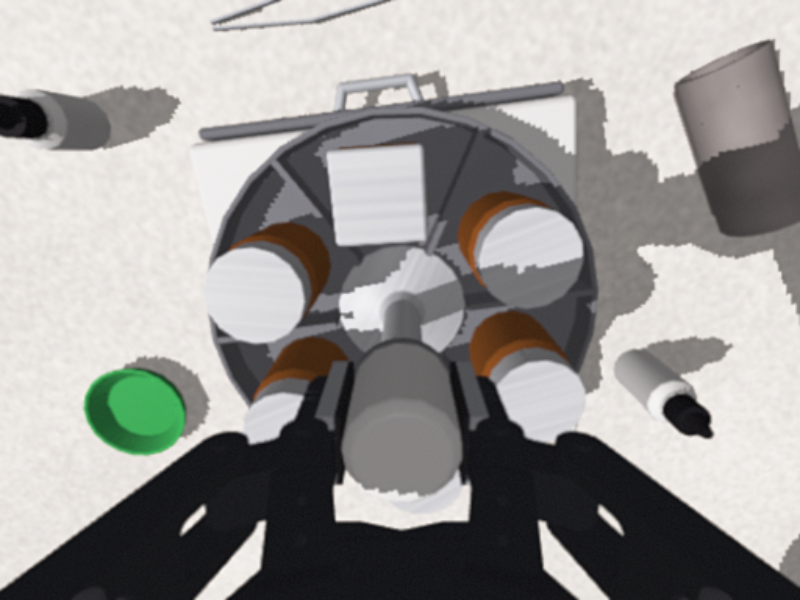

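The square lid is now at about (377,196), behind the drawer with its handle at (375,90), and the knob is firmly between the fingers. I'll check the angle in this view.

```bash
python3 - <<'E'
from h import *
c=load('wrist')
P=lambda x,y,z:plane(c,(x+.5)*.64-.5,(y+.5)*.64-.5,z)
ang=lambda v:round(float(np.degrees(np.arctan2(v[1],v[0]))),1)
sq=np.mean([P(328,152,111),P(424,146,111),P(426,240,111),P(336,246,111)],0)
j1,j2=P(255,294,111),P(530,256,111)
# tray axis from three jars on a circle at 60 deg: opposite neighbours sum = centre + sq
k=np.array(j1+j2-sq)
print('sq',sq,'axis est',k,'neighbours->perp',ang([-(j2-j1)[1]*-1,(j2-j1)[0]*-1]),ang(sq-k),ang(sq-np.array([491,38.7])))
d=P(200,134,40)-P(562,89,40);print('front',ang(d)-90)
print('edge mid',(P(200,134,40)+P(562,89,40))/2, 'handle',ang((P(337,82,25)+P(412,75,25))/2-k))
m=[P(275,163,62),P(478,133,62)];print('dividers',[ang(x-k) for x in m])
E
```

```text
sq [554.93703185  28.31075207] axis est [495.11282282  36.71129678] neighbours->perp 171.9 -8.0 -9.2
front -9.700000000000003
edge mid [589.39626931  21.28113841] handle -9.1
dividers [23.6, -38.8]
```

The jar is at about -8.4° and the front, averaged over all the edges, at about -8.9°. A 0.5° nudge will bring them together. I'll also ease off the side force, let it settle and hand in.

```bash
python3 -m creep '[[[0,-0.01,0,0,0,-0.05],[0,-0.02,0,0,0,-0.1],[0,-0.02,0,0,0,-0.1],[0,-0.02,0,0,0,-0.1],[0,-0.02,0,0,0,-0.1],[0,-0.02,0,0,0,-0.1],[0,-0.02,0,0,0,-0.1],[0,-0.02,0,0,0,-0.1],[0,-0.02,0,0,0,-0.1],[0,-0.02,0,0,0,-0.1]]]'
python3 -c "
from h import *
print(ctrl.sense()['dq']);print(ctrl.finish_job())"
```

```text
time_s: 15.97
eef_pos: [492.2, 37.1, 212.2]
ee_rot: [-0.0, 0.989, -0.145, 0.001]
force: [4.9, -2.2, 3.7]
grip_width: 0.39
grip_force: 22.3
[-0.00078055 -0.00057884  0.00070194  0.00033112 -0.001132   -0.00062073]
the job is handed in; nothing more can be done
None
```

The square jar now stands at the middle of the drawer side, within about 1° by my camera measurements, and the arm is still holding the knob at about 22 N; the job was handed in at 16 s, and I don't have the verdict.

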